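Slide the top black spot plate onto the reading stand

ROBOT

A 6-joint arm with a two-finger parallel gripper is mounted at the origin on a cart in front of the work surface, level with it; the furniture and walls round the work are solid. World frame = base frame: x ahead of the robot, y to its left, z up, the work surface at z = 0. Lengths are in m, angles in degrees, forces in N, time in s.
With the tool pointing down it reaches from about 0.3 to 0.75 m from the base axis. Payload 8.5 kg.
Tool frame: the origin (TCP) lies on the centre line of the jaws, within the pads' length; the fingertips stand 11 mm ahead of it and the grasp point (between the pads) lies 8 mm behind it; z points along the fingers, y is the line along which they close (so a half turn about z gives the same grasp; the last joint's range is limited). The gripper opens to 85 mm and grips with 20 to 120 N. Pads are 22 mm wide; open, the fingers measure 114 mm over their backs; the gripper's body (76 mm by 85 mm) begins 54 mm behind the grasp point. The pads swing forward as they close: fully open they stand 13 mm farther back than shut.
Start: joints at [-12.336, 21.807, 74.336, -0, 83.858, -12.336], TCP at [0.55, 0, 0.242] pointing down, gripper open.
Joint ranges: [-178.18, 178.18], [-50.72, 133.34], [12.68, 142.11], [-81.47, 261.47], [9.98, 163.14], [-165.26, 165.26]. Speed limits (degrees/s): [136.94, 136.94, 180, 180, 180, 180].

INTERFACE

Orientations are given as a 3x3 rotation matrix whose columns are the frame's x, y, z axes.
In Python, from rig import env gives the robot as it stands.
- The arm moves only by the tool creep_tool, called after ">>>" as name(argument=value, ...) on one line, values as JSON. Schema: {"type":"object","properties":{"increments":{"type":"array","items":{"type":"number"},"minItems":5,"maxItems":50},"grip_n":{"type":"number"},"only":{"type":"string"},"quiet":{"type":"boolean"},"lines":{"type":"string"}},"required":["increments"],"additionalProperties":false}. increments is one flat list of numbers that holds 1 to 10 rows one after another, with no inner brackets; each row has 5 numbers: dx, dy, dz in a scale on which 1.0 is 0.4 m, then a turn about the tool's z in parts of the range, where 1.0 means 60 degrees, then the finger opening in m; each row shifts and turns the commanded pose from where the row before left it, along the tool's axes as they then stand; what a row does not reach is not made up. A row lasts 1/10 s, in which the tool goes at most 0.05 m and 8.59 degrees, less where a joint would pass 70% of its speed; a pose out of reach is approached as far as the arm can. The fingers move at their own pace and stop on an object; grip_n is the grip in N (left out, the last holds). Time passes only in rows, so rows that do not move let the fingers close. The tool returns the time, the measured TCP pose, the force, the opening and the grip force at its end. only (a regular expression) keeps the lines of the reply that match it, lines (a string "A,B") keeps lines A to B, and quiet returns only ok. A shift or turn number past 1, either way, is cut back to 1. Input that does not fit is refused with a message, and nothing moves.
- env.observe(): the state, without advancing time (a new reading comes with each control period).
- env.get_image(name): name is "scene" or "side" or "wrist"; returns a dict with "pixels" (400x640x3 uint8, red, green, blue), "K" (3x3 intrinsics, pixels), "extrinsics" (4x4, takes a point from world to camera coordinates). Camera axes: x right, y down, z forward; pixel columns grow to the right and rows downward; lengths in m; the calibration is good to about 2 mm. A picture is of the moment at which its call begins. There is no depth.
- env.close_job(): hands the job in; it is judged then, once.
The state is a dict: "time_s": time; "q": joint angles; "qvel": joint speeds; "joint_efforts": joint torques, N m; "position": TCP position; "tool_rot": TCP orientation; "ft_force": force on the tool from outside, world axes, zero at the start; "wrist_torque": the same for the moment, N m; "grip_width": finger opening in m; "gripper_force": force on a finger pad.
Only numpy, scipy, OpenCV 4.12 (cv2) and the standard library are available. Lean on these libraries where they do the work, as an engineer would, in place of code of your own. Each camera call takes 0.05 s, during which the arm holds its last target. There are 200 camera calls.

TASK

A water sample turns milky and must be read against a dark ground. Slide the top plate of the black stack sideways off the stack onto the raised blue reading stand between the two stacks, keeping it flat and low all the way (slide it, do not lift it), and leave it lying centred on the stand and lined up with it. Leave the black plates underneath and the white stack as they are.

Things in the scene. Friction and masses are not known exactly. Their poses are not given: they have to be found in the camera images.
- black_top: uppermost of three black porcelain spot plates (six small wells on top) stacked flat in a grey tray; loose, 50 (x) x 90 (y) x 14 (z) mm, 0.15 kg; grip it across its 50 mm width. Origin at the centre of its underside, 36 mm above the worktop at the start, so its upper face is at 50 mm; its long axis y lies within 4 degrees of the stand's y axis.
- black_under: the black plate directly under the top one, same size, loose, origin at the centre of its underside, 22 mm above the worktop; it must stay. The third, lowest plate is seated fast in the tray.
- white_top: the uppermost plate of the other stack: white, same size, loose, origin as for the black one; must stay. The white stack stands across the stand from the black one; which stack is on which side varies.
- stand: reading stand, fixed: blue platform 40 (x) x 96 (y) mm, its top 34.5 mm above the worktop (1.5 mm below the top plate's underside, so the plate slides over onto it), on posts and a dark foot 70 x 80 mm. Origin on the worktop under the platform's centre, z up. The stacks stand on its y axis, centres 120 mm from its own, one each side, with a gap of about 27 mm between stack and platform.

How it is judged:
By the outcome, as a careful person would: the job done as asked, in the order asked, and still so for the second after the job is handed in, with the robot touching nothing.
It also fails if it takes over 29 s, if anything falls off the work surface, if the arm or the gripper's body presses on something with over 40 N, if the wrist force passes 120 N, or if a joint passes its speed limit or range.

## Working session

There is one attempt and no reset: what is moved stays moved. The work goes in short steps, Python scripts to look and compute and a tool call to move; the robot and the scene stay as the last step left them, time stands still between calls to the robot, and variables do not carry over. Pictures are saved under pics/ and viewed, at most 10 in all, crops included, and the job is handed in when it is done.

```bash
ls; mkdir -p pics
```

Run:
```python
from rig import env
import cv2,numpy as np
o=env.observe();print(o['time_s'],o['position'],o['tool_rot'],o['grip_width'])
ims=[]
for n in("scene","side","wrist"):
    d=env.get_image(n);cv2.imwrite(f'pics/{n}0.png',d['pixels'][:,:,::-1]);np.savez(f'{n}0.npz',**d)
    print(n,d['K'].tolist(),np.round(d['extrinsics'],4).tolist())
```

```text
pics
rig.py
0.0 [5.49703540e-01 4.55881481e-05 2.41703783e-01] [[-2.12612788e-06  9.99998926e-01 -1.46584715e-03]
 [ 9.99999957e-01  2.55794201e-06  2.94581515e-04]
 [ 2.94584948e-04 -1.46584646e-03 -9.99998882e-01]] 0.08531428901275964
scene [[388.0227348004765, 0.0, 330.0412439509898], [0.0, 388.0227348004765, 203.43829605563107], [0.0, 0.0, 1.0]] [[0.8472, -0.5309, 0.0213, -0.3238], [-0.2181, -0.384, -0.8972, 0.2397], [0.4845, 0.7554, -0.4411, 0.4586], [0.0, 0.0, 0.0, 1.0]]
side [[405.27218864741076, 0.0, 327.20438765379106], [0.0, 405.27218864741076, 189.97360425785618], [0.0, 0.0, 1.0]] [[-0.9941, -0.1073, -0.0151, 0.5308], [-0.0288, 0.396, -0.9178, -0.0117], [0.1045, -0.912, -0.3967, 1.0208], [0.0, 0.0, 0.0, 1.0]]
wrist [[288.55366453456975, 0.0, 323.1578610513769], [0.0, 288.55366453456975, 196.7036789870316], [0.0, 0.0, 1.0]] [[1.0, -0.0003, -0.0027, -0.5484], [0.0006, -0.9493, 0.3143, -0.0422], [-0.0027, -0.3143, -0.9493, 0.3815], [0.0, 0.0, 0.0, 1.0]]
```

View pics/scene0.png

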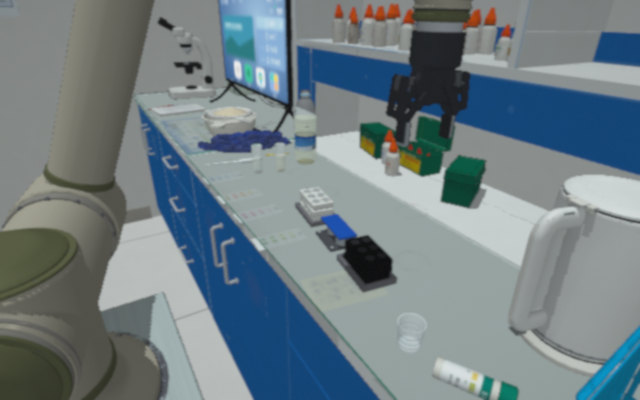

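View pics/wrist0.png

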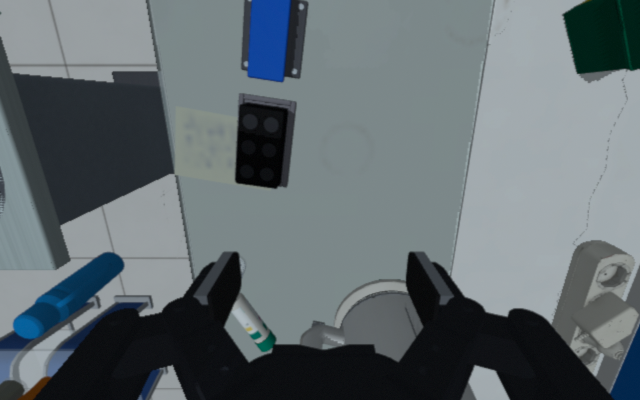

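View pics/side0.png

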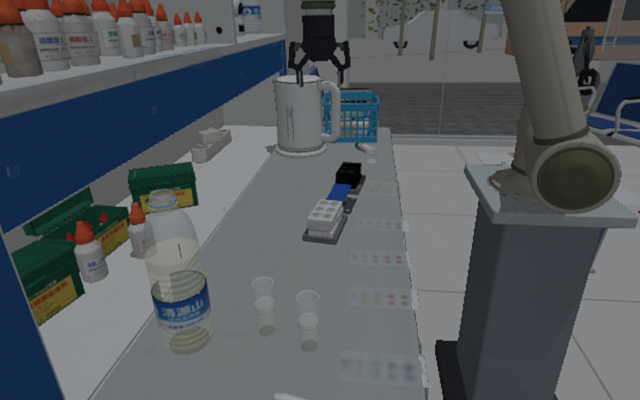

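The wrist picture shows the black stack at about (262,145), with the blue stand beyond it at (270,40). In the scene view the white stack is past the stand at (316,200). I'll get rough positions from these.

Create h.py:
```python
import numpy as np,cv2
def cast(d,uv,z):
    K,E=d['K'],d['extrinsics'];R,t=E[:3,:3],E[:3,3];C=-R.T@t
    uv=np.atleast_2d(np.asarray(uv,float));r=np.c_[uv,np.ones(len(uv))]@np.linalg.inv(K).T@R
    return C+r*((z-C[2])/r[:,2])[:,None]
def tri(obs): # obs: list of (d,uv) -> least-squares ray intersection, rms miss
    A=np.zeros((3,3));b=np.zeros(3);L=[]
    for d,uv in obs:
        R,t=d['extrinsics'][:3,:3],d['extrinsics'][:3,3];C=-R.T@t
        r=R.T@np.linalg.inv(d['K'])@[uv[0],uv[1],1];r/=np.linalg.norm(r);P=np.eye(3)-np.outer(r,r);A+=P;b+=P@C;L.append((P,C))
    X=np.linalg.solve(A,b);return X,max(np.linalg.norm(P@(X-C)) for P,C in L)
def masks(px):
    hsv=cv2.cvtColor(px,cv2.COLOR_RGB2HSV)
    return {'blue':cv2.inRange(hsv,(105,150,90),(125,255,255)),'black':cv2.inRange(px,(0,0,0),(38,38,38))}
def blobs(m,roi,amin=150):
    x0,y0,x1,y1=roi;k=np.zeros_like(m);k[y0:y1,x0:x1]=m[y0:y1,x0:x1]
    c=cv2.findContours(k,cv2.RETR_EXTERNAL,cv2.CHAIN_APPROX_NONE)[0]
    return sorted([a for a in c if cv2.contourArea(a)>amin],key=cv2.contourArea,reverse=True)
```

Run:
```python
from h import *
d=dict(np.load('wrist0.npz'))
for n,z in(('blue',.0345),('black',.05)):
    for c in blobs(masks(d['pixels'])[n],(180,0,330,230))[:2]:
        b=cv2.boxPoints(cv2.minAreaRect(c));print(n,b.tolist(),cv2.contourArea(c));print(np.round(cast(d,b,z),4).tolist())
```

```text
blue [[245.11764526367188, 78.4705810546875], [251.38235473632812, -2.9705851078033447], [290.3058776855469, 0.02353668212890625], [284.0411682128906, 81.46470642089844]] 2913.0
[[0.4633, 0.1033, 0.0345], [0.4761, 0.1794, 0.0345], [0.5153, 0.1768, 0.0345], [0.5057, 0.1002, 0.0345]]
black [[231.5940704345703, 182.94349670410156], [239.9302520751953, 101.9634017944336], [288.62017822265625, 106.97560119628906], [280.28399658203125, 187.9556884765625]] 3664.5
[[0.4418, -0.0107, 0.05], [0.4597, 0.0789, 0.05], [0.5115, 0.0738, 0.05], [0.4983, -0.0168, 0.05]]
black [[285.3544616699219, 74.93994140625], [291.7115783691406, 6.60107421875], [297.6831359863281, 7.1565704345703125], [291.3260192871094, 75.49543762207031]] 189.0
[[0.5093, 0.1056, 0.05], [0.518, 0.1669, 0.05], [0.5238, 0.1664, 0.05], [0.5155, 0.105, 0.05]]
```

Careful with the scale: shifts go in shares of 0.4 m and turns go in shares of 60 degrees. That gives: 0.03 m / 0.4 = 0.075, -0.018 m / 0.4 = -0.045.

>>> creep_tool(increments=[0.075, -0.045, 0, 0, 0.085, 0.075, -0.045, 0, 0, 0.085, 0.075, -0.045, 0, 0, 0.085, 0.075, -0.045, 0, 0, 0.085, 0, 0, 0, 0, 0.085, 0, 0, 0, 0, 0.085])

```text
time_s: 0.75
position: [0.4778, 0.1203, 0.2424]
tool_rot: [[-0.001, 1.0, 0.0], [1.0, 0.001, -0.0], [-0.0, 0.0, -1.0]]
ft_force: [0.3, 0.3, 0.2]
grip_width: 0.0847
gripper_force: 0.0
```

Create look.py:
```python
import sys
from rig import env
from h import *
d=env.get_image('wrist');np.savez(sys.argv[1]+'.npz',**d)
cv2.imwrite('pics/'+sys.argv[1]+'.png',d['pixels'][:,:,::-1])
```

```bash
python3 look.py w1
```

```text
(no output)
```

View pics/w1.png

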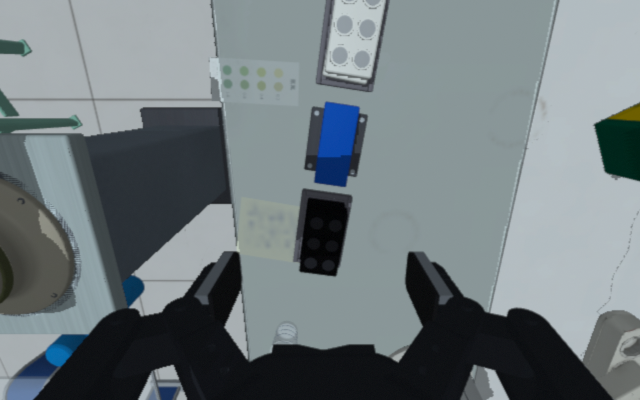

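The white stack is at (355,40), the stand platform at (338,143) and the black stack at (325,235), with its wells visible. I'll enlarge with more contrast to tell the top face from the sides.

Run:
```python
from h import *
a=[]
for n,(x,y) in(('wrist0',(212,90)),('w1',(280,180))):
    p=np.load(n+'.npz')['pixels'][y:y+110,x:x+90].astype(float)
    a.append(cv2.resize(np.clip(p*4,0,255).astype(np.uint8),None,fx=4.4,fy=4.4,interpolation=cv2.INTER_NEAREST))
cv2.imwrite('pics/c1.png',np.hstack(a)[:,:,::-1])
```

```text
(no output)
```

View pics/c1.png

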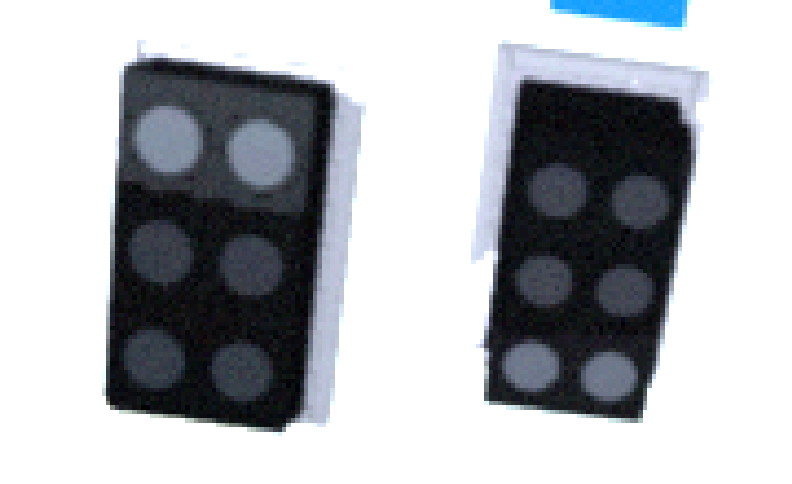

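Both crops show six wells clearly; the black top face and the sides merge. So I'll take the plate's pose from the triangulated wells and the stand's from its blue corners.

Add to h.py:
```python
def wells(px,roi,show=False):
    x0,y0,x1,y1=roi;g=cv2.cvtColor(px,cv2.COLOR_RGB2GRAY)[y0:y1,x0:x1]
    g=cv2.resize(np.minimum(g,50)*5,None,fx=4,fy=4,interpolation=cv2.INTER_CUBIC);g=cv2.GaussianBlur(g,(9,9),0)
    m=cv2.adaptiveThreshold(g,255,cv2.ADAPTIVE_THRESH_MEAN_C,cv2.THRESH_BINARY,81,-8)
    out=[]
    for c in cv2.findContours(m,cv2.RETR_LIST,cv2.CHAIN_APPROX_NONE)[0]:
        a=cv2.contourArea(c);h=cv2.contourArea(cv2.convexHull(c));
        if a<900 or a>8000 or a<.9*h: continue
        (cx,cy),(w,l),_=cv2.minAreaRect(c)
        if min(w,l)/max(w,l)<.7: continue
        M=cv2.moments(c);out.append(((M['m10']/a+.5)/4-.5+x0,(M['m01']/a+.5)/4-.5+y0,round(a/16)))
    return np.array(out)
```

Run:
```python
from h import *
W=[]
for n,r in(('wrist0',(225,90,300,200)),('w1',(290,185,358,285))):
    d=dict(np.load(n+'.npz'));w=wells(d['pixels'],r);print(n,np.round(w,1).tolist())
    print(np.round(cast(d,w[:,:2],.049),4).tolist())
d=dict(np.load('w1.npz'))
c=blobs(masks(d['pixels'])['blue'],(290,80,390,200))[0];b=cv2.boxPoints(cv2.minAreaRect(c));q=cast(d,b,.0345)
print(b.tolist(),cv2.contourArea(c));print(q.round(4).tolist(),q.mean(0))
```

```text
wrist0 [[266.2, 173.1, 118.0], [248.1, 170.4, 86.0], [268.4, 149.9, 145.0], [249.5, 147.1, 112.0], [270.8, 124.5, 185.0], [250.1, 121.4, 170.0]]
[[0.4826, 0.0008, 0.049], [0.462, 0.004, 0.049], [0.4868, 0.0276, 0.049], [0.4658, 0.0307, 0.049], [0.4911, 0.0554, 0.049], [0.4687, 0.0587, 0.049]]
w1 [[327.4, 264.3, 85.0], [310.8, 262.1, 91.0], [330.1, 245.4, 83.0], [313.9, 243.3, 98.0], [333.6, 225.1, 93.0], [316.9, 222.9, 109.0]]
[[0.4824, 0.0004, 0.049], [0.461, 0.0035, 0.049], [0.4857, 0.0275, 0.049], [0.4653, 0.0304, 0.049], [0.4898, 0.0553, 0.049], [0.4692, 0.0583, 0.049]]
[[313.1999816894531, 181.60000610351562], [324.6399841308594, 101.51998138427734], [359.3599548339844, 106.47998046875], [347.9199523925781, 186.55999755859375]] 2595.5
[[0.4647, 0.1067, 0.0345], [0.4784, 0.1995, 0.0345], [0.5175, 0.1943, 0.0345], [0.5072, 0.1005, 0.0345]] [0.49193732 0.15023027 0.0345    ]
```

Add to h.py:
```python
def quad(c): # side lines fitted to the contour, intersected
    b=cv2.boxPoints(cv2.minAreaRect(c));P=c[:,0].astype(float);L=[]
    for i in range(4):
        a,e=b[i],b[(i+1)%4];u=(e-a)/np.linalg.norm(e-a);s=(P-a)@u;h=np.abs((P-a)@[-u[1],u[0]]);n=np.linalg.norm(e-a)
        k=P[(h<3.0)&(s>.12*n)&(s<.88*n)].astype(np.float32)
        vx,vy,x,y=cv2.fitLine(k,cv2.DIST_HUBER,0,.01,.01).ravel();L.append(np.cross([x,y,1],[x+vx,y+vy,1]))
    X=[np.cross(L[i-1],L[i]) for i in range(4)];return np.array([x[:2]/x[2] for x in X])
def pose(P): # P 6 wells, order right,left x 3 (far to near) as returned by wells()
    c=P.mean(0);v=P[4:6].mean(0)-P[0:2].mean(0);return c,np.degrees(np.arctan2(-v[0],v[1])),np.linalg.norm(v)
```

Run:
```python
from h import *
d0=dict(np.load('wrist0.npz'));d=dict(np.load('w1.npz'))
a=wells(d0['pixels'],(225,90,300,200));b=wells(d['pixels'],(290,185,358,285))
T=[tri([(d0,x),(d,y)]) for x,y in zip(a,b)];P=np.array([t[0] for t in T]);print(P.round(4),[round(t[1],4) for t in T]);print('plate',pose(P))
Q=[]
for e,r in((d0,(215,0,330,95)),(d,(290,80,390,200))):
    c=blobs(masks(e['pixels'])['blue'],r)[0];q=quad(c);Q.append(q);w=cast(e,q,.0345)
    print(q.round(1).tolist(),w.round(4).tolist(),w.mean(0).round(4))
    print('sides',[np.linalg.norm(w[i]-w[(i+1)%4]).round(4) for i in range(4)],'yaw',[np.degrees(np.arctan2(-(w[j]-w[i])[0],(w[j]-w[i])[1])).round(2) for i,j in((0,1),(3,2))])
for i in(0,3):print('stand corner',tri([(d0,Q[0][i]),(d,Q[1][i])]))
```

```text
[[0.4826 0.0008 0.0495]
 [0.4615 0.0037 0.0486]
 [0.4861 0.0271 0.0477]
 [0.4655 0.0306 0.049 ]
 [0.4903 0.055  0.0475]
 [0.4692 0.0589 0.0506]] [np.float64(0.0002), np.float64(0.0005), np.float64(0.0005), np.float64(0.0003), np.float64(0.0006), np.float64(0.0001)]
plate (array([0.47586219, 0.02935079, 0.04883015]), np.float64(-8.046123800696424), np.float64(0.055258899199543694))
[[247.1, 75.8], [251.4, -0.0], [290.0, -0.0], [282.5, 81.3]] [[0.4657, 0.106, 0.0345], [0.4759, 0.1769, 0.0345], [0.5149, 0.1768, 0.0345], [0.5039, 0.1004, 0.0345]] [0.4901 0.14   0.0345]
sides [np.float64(0.0716), np.float64(0.039), np.float64(0.0772), np.float64(0.0386)] yaw [np.float64(-8.22), np.float64(-8.2)]
[[314.7, 181.5], [324.5, 102.0], [359.4, 106.9], [344.6, 185.5]] [[0.4665, 0.1069, 0.0345], [0.4783, 0.199, 0.0345], [0.5176, 0.1938, 0.0345], [0.5031, 0.1018, 0.0345]] [0.4913 0.1504 0.0345]
sides [np.float64(0.0929), np.float64(0.0397), np.float64(0.0931), np.float64(0.0369)] yaw [np.float64(-7.28), np.float64(-8.95)]
stand corner (array([0.46597382, 0.10631522, 0.03367023]), np.float64(0.0005648727822247652))
stand corner (array([0.50338405, 0.100656  , 0.03044005]), np.float64(1.2922823660754794e-06))
```

Scaled: 0.032 m / 0.4 = 0.08, -0.031 m / 0.4 = -0.0775, 8.05 degrees / 60 = 0.1342.

>>> creep_tool(increments=[-0.075, -0.0025, 0.075, 0, 0.051, -0.075, -0.0025, 0.075, 0, 0.051, -0.0775, 0, 0.08, 0, 0.051, 0, 0, 0, 0.1342, 0.051, 0, 0, 0, 0, 0.051, 0, 0, 0, 0, 0.051, 0, 0, 0, 0, 0.051])

```text
time_s: 1.5
position: [0.4764, 0.029, 0.1508]
tool_rot: [[0.137, 0.991, 0.001], [0.991, -0.137, -0.0], [-0.0, 0.001, -1.0]]
ft_force: [-0.2, -0.0, -0.1]
grip_width: 0.0509
gripper_force: 0.0
```

```bash
python3 look.py w2
```

```text
(no output)
```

View pics/w2.png

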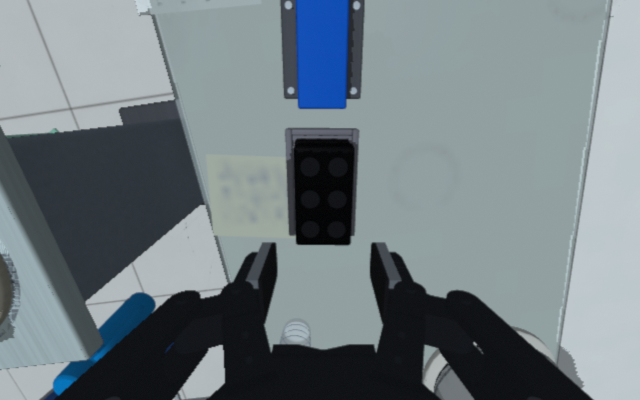

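Tip inner corners are at about (276,243) and (371,243). At 51 mm opening that puts the fingertips about 6 mm ahead of the TCP, which fits the stated swing (about 6.5 mm). The plate's wells are centred near u=324. I'll refine from this closer view.

Run:
```python
from h import *
d=dict(np.load('w2.npz'));b=wells(d['pixels'],(285,140,362,250));print(b.round(1).tolist());b=b[np.argsort(-b[:,1])]
P=cast(d,b[:,:2],.049);print(P.round(4).tolist())
if len(b)==6:
    P=np.array([P[i] for k in(0,2,4) for i in sorted((k,k+1),key=lambda i:-b[i,0])]);print('plate',pose(P))
c=blobs(masks(d['pixels'])['blue'],(270,0,380,120))[0];q=quad(c);w=cast(d,q,.0345);print(q.round(1).tolist(),w.round(4).tolist())
for i,j in((0,1),(3,2)):print(np.degrees(np.arctan2(-(w[j]-w[i])[0],(w[j]-w[i])[1])))
E=d['extrinsics'];C=-E[:3,:3].T@E[:3,3];z=.02545/47.5*d['K'][0,0]
p=E[:3,:3].T@(np.array([0,(243-d['K'][1,2])/d['K'][0,0]*z,z])-E[:3,3]);print('tip',p,C)
```

```text
[[335.3, 228.7, 200.0], [310.5, 228.4, 201.0], [336.1, 199.0, 240.0], [310.2, 198.9, 242.0], [337.0, 166.8, 268.0], [310.0, 166.6, 270.0]]
[[0.4827, 0.0001, 0.049], [0.4609, 0.0034, 0.049], [0.4868, 0.0276, 0.049], [0.4649, 0.0307, 0.049], [0.491, 0.0553, 0.049], [0.4689, 0.0586, 0.049]]
plate (array([0.47587818, 0.02927279, 0.049     ]), np.float64(-8.402809983950469), np.float64(0.05583541650010201))
[[295.6, -0.0], [348.5, -0.0], [345.2, 107.0], [297.7, 107.0]] [[0.4764, 0.1811, 0.0345], [0.5151, 0.1757, 0.0345], [0.5041, 0.1009, 0.0345], [0.4654, 0.1063, 0.0345]]
-97.91393893574426
-97.9115006694797
tip [0.47686118 0.03648753 0.14402585] [0.48682117 0.10801706 0.28295755]
```

Scaled: 0.03 m / 0.4 = 0.075, 0.02 m / 0.4 = 0.05.

>>> creep_tool(increments=[0, 0, 0.075, 0, 0.064, 0, 0, 0.05, 0, 0.064, 0, 0, 0.05, 0, 0.064, 0, 0, 0.05, 0, 0.064, 0, 0, 0.025, 0, 0.064, 0, 0, 0.0125, 0, 0.064, 0, 0, 0, 0, 0.064, 0, 0, 0, 0, 0.064], grip_n=30)

```text
time_s: 2.35
position: [0.4764, 0.029, 0.046]
tool_rot: [[0.14, 0.99, 0.001], [0.99, -0.14, -0.0], [-0.0, 0.001, -1.0]]
ft_force: [-0.4, -0.0, 0.5]
grip_width: 0.0639
gripper_force: 0.0
```

```bash
python3 look.py w3
```

```text
(no output)
```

View pics/w3.png

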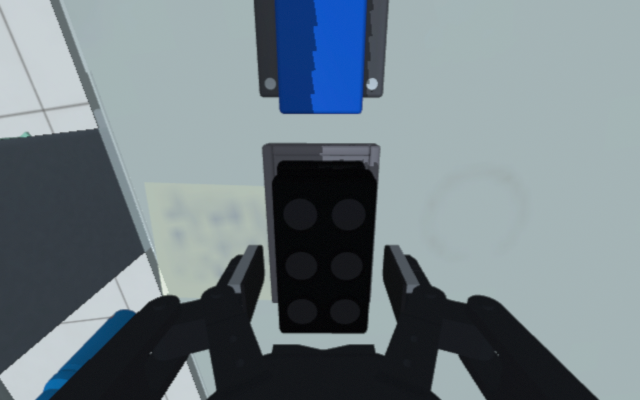

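The pads straddle the top plate evenly, clear on both sides, so I close.

Scaled: 0.0005 m / 0.4 = 0.0013.

>>> creep_tool(increments=[0, 0, 0.0013, 0, 0.056, 0, 0, 0, 0, 0.052, 0, 0, 0, 0, 0.044, 0, 0, 0, 0, 0.044, 0, 0, 0, 0, 0.044, 0, 0, 0, 0, 0.044], grip_n=30)

```text
time_s: 3.0
position: [0.4762, 0.0289, 0.0454]
tool_rot: [[0.14, 0.99, 0.001], [0.99, -0.14, -0.0], [-0.0, 0.001, -1.0]]
ft_force: [-0.3, -0.1, 6.1]
grip_width: 0.0494
gripper_force: 31.5
```

```bash
python3 look.py w4
```

Run:
```python
from h import *
d=dict(np.load('w4.npz'));b=wells(d['pixels'],(268,170,382,335));print(b.round(1).tolist(),cast(d,b[:,:2],.049).round(4).tolist())
```

```text
[[347.7, 214.5, 176.0]] [[0.4912, 0.0551, 0.049]]
```

The wrist shows 6 N upward, so the closing swing presses the plate down. I relieve that in tiny steps before sliding.

Scaled: -0.0003 m / 0.4 = -0.0008.

>>> creep_tool(increments=[0, 0, -0.0008, 0, 0.044, 0, 0, 0, 0, 0.044])

```text
time_s: 3.25
position: [0.4762, 0.029, 0.0454]
tool_rot: [[0.14, 0.99, 0.001], [0.99, -0.14, -0.0], [-0.0, 0.001, -1.0]]
ft_force: [-0.3, 0.7, 3.8]
grip_width: 0.0491
gripper_force: 31.6
```

>>> creep_tool(increments=[0, 0, -0.0008, 0, 0.044, 0, 0, 0, 0, 0.044])

```text
time_s: 3.45
position: [0.476, 0.029, 0.0454]
tool_rot: [[0.14, 0.99, 0.0], [0.99, -0.14, -0.0], [-0.0, 0.0, -1.0]]
ft_force: [-0.2, -0.6, 2.2]
grip_width: 0.0494
gripper_force: 31.5
```

Scaled: 0.006 m / 0.4 = 0.015, -0.0004 m / 0.4 = -0.001.

>>> creep_tool(increments=[0, 0, -0.001, 0, 0.044, 0.0075, 0, 0, 0, 0.044, 0.015, 0, 0, 0, 0.044, 0.015, 0, 0, 0, 0.044, 0.015, 0, 0, 0, 0.044, 0.015, 0, 0, 0, 0.044, 0.015, 0, 0, 0, 0.044, 0.015, 0, 0, 0, 0.044, 0.0075, 0, 0, 0, 0.044, 0, 0, 0, 0, 0.044])

```text
time_s: 4.45
position: [0.4819, 0.071, 0.0458]
tool_rot: [[0.139, 0.99, -0.0], [0.99, -0.139, 0.0], [-0.0, -0.0, -1.0]]
ft_force: [0.2, -0.8, -1.8]
grip_width: 0.049
gripper_force: 31.3
```

```bash
python3 look.py w5
```

```text
(no output)
```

View pics/w5.png

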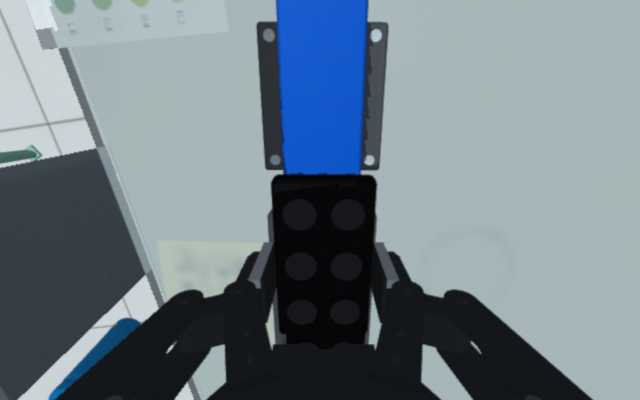

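The plate is held flat, with its leading edge (v≈178) just past the stand's near edge. The stand centreline is at u≈322 and the plate's at u≈324. I'll compute the remaining offset.

Create rel.py:
```python
import sys
from h import *
d=dict(np.load(sys.argv[1]+'.npz'));a=np.radians(-8.05);ux=np.array([-np.sin(a),np.cos(a)]);uy=np.array([np.cos(a),np.sin(a)])
g=cv2.cvtColor(d['pixels'],cv2.COLOR_RGB2GRAY)
pts=np.array([[300,214],[348,214],[300.5,266],[345.5,266],[302,312],[344,312]])
# well centroids inside the plate: local threshold
w=[]
for x,y in pts.astype(int):
    p=cv2.GaussianBlur(g[y-24:y+25,x-22:x+23],(3,3),0);t,m=cv2.threshold(p,0,255,cv2.THRESH_OTSU)
    n,l,s,c=cv2.connectedComponentsWithStats(m);k=l[24,22];w.append([*(c[k]+[x-22,y-24]),s[k,4]])
w=np.array(w);print(w.round(1).tolist())
P=cast(d,w[:,:2],.049)[:,:2];print('plate tool x,y',(P@ux).mean(),(P@uy).mean(),[np.degrees(np.arctan2(-v[0],v[1])).round(2) for v in(P[0]-P[4],P[1]-P[5])],P.mean(0))
b=masks(d['pixels'])['blue'];v0,v1=int(sys.argv[2]),int(sys.argv[3])
L=[];R=[]
for v in range(v0,v1):
    u=np.flatnonzero(b[v,255:395])+255;L.append((u[0]-.5,v));R.append((u[-1]+.5,v))
for z in(L,R):
    l=cv2.fitLine(np.float32(z),cv2.DIST_HUBER,0,.01,.01).ravel();e=[(l[2]+l[0]/l[1]*(v-l[3]),v) for v in(v0,v1)]
    q=cast(d,e,.0345)[:,:2];print('edge tool y',(q@uy).round(5),np.degrees(np.arctan2(-(q[0]-q[1])[0],(q[0]-q[1])[1])))
S=np.array([.4915,.1507]);print('stand tool x,y',S@ux,S@uy)
```

```bash
python3 rel.py w5 5 165
```

```text
[[299.1, 214.2, 830.0], [347.7, 214.5, 835.0], [300.3, 266.0, 698.0], [346.0, 266.2, 701.0], [301.5, 311.7, 577.0], [344.6, 311.9, 589.0]]
plate tool x,y 0.1372518450297218 0.4666213856005224 [np.float64(-8.25), np.float64(-8.18)] [0.48124378 0.07055504]
edge tool y [0.44609 0.44598] -8.141774464311919
edge tool y [0.48561 0.48575] -7.931256894744867
stand tool x,y 0.21804333192295816 0.46555326806278
```

Scaled: 0.01 m / 0.4 = 0.025, 0.009 m / 0.4 = 0.0225, -0.2 degrees / 60 = -0.0033.

>>> creep_tool(increments=[0.01, -0.001, 0, 0, 0.044, 0.0225, -0.001, 0, -0.0033, 0.044, 0.025, 0, 0, 0, 0.044, 0.025, 0, 0, 0, 0.044, 0.025, 0, 0, 0, 0.044, 0.025, 0, 0, 0, 0.044, 0.025, 0, 0, 0, 0.044, 0.025, 0, 0, 0, 0.044, 0.0125, 0, 0, 0, 0.044, 0.007, 0, 0, 0, 0.044])

```text
time_s: 5.5
position: [0.4922, 0.1513, 0.0458]
tool_rot: [[0.136, 0.991, -0.0], [0.991, -0.136, -0.0], [-0.0, -0.0, -1.0]]
ft_force: [0.2, -0.2, -2.8]
grip_width: 0.0493
gripper_force: 31.3
```

>>> creep_tool(increments=[0, 0, 0, 0, 0.044, 0, 0, 0, 0, 0.044])

```text
time_s: 5.7
position: [0.4921, 0.1505, 0.0458]
tool_rot: [[0.137, 0.991, -0.0], [0.991, -0.137, -0.0], [-0.0, -0.0, -1.0]]
ft_force: [0.2, 0.4, -1.8]
grip_width: 0.049
gripper_force: 31.3
```

```bash
python3 look.py w6; python3 rel.py w6 5 100
```

```text
[[298.8, 213.4, 843.0], [347.6, 214.4, 831.0], [300.3, 265.9, 698.0], [346.0, 266.2, 692.0], [301.4, 311.7, 575.0], [344.5, 311.9, 576.0]]
plate tool x,y 0.2175415223137055 0.4655998134501951 [np.float64(-7.99), np.float64(-8.03)] [0.49147581 0.15019662]Traceback (most recent call last):
  File "rel.py", line 16, in <module>
    u=np.flatnonzero(b[v,255:395])+255;L.append((u[0]-.5,v));R.append((u[-1]+.5,v))
                                                 ~^^^
IndexError: index 0 is out of bounds for axis 0 with size 0
```

View pics/w6.png

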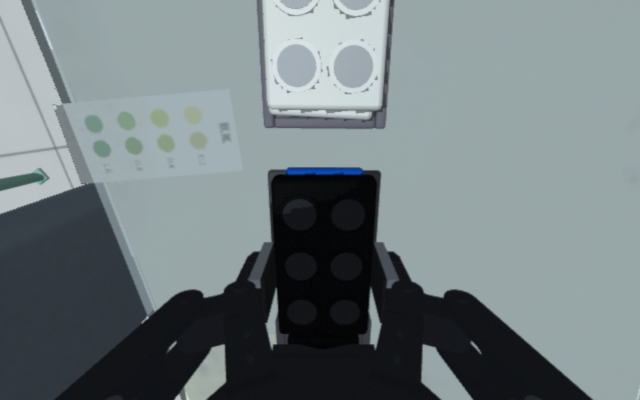

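The plate is over the stand, with a blue strip left at its far end (v 168–176). The white stack is untouched. I lower it onto the platform while watching the force, and check the far edge.

Scaled: 0.0008 m / 0.4 = 0.002, 0.0007 m / 0.4 = 0.0018.

>>> creep_tool(increments=[0.0008, 0, 0.002, 0, 0.044, 0, 0, 0.0018, 0, 0.044, 0, 0, 0, 0, 0.044])

```text
time_s: 6.05
position: [0.4922, 0.1509, 0.0442]
tool_rot: [[0.137, 0.991, -0.0], [0.991, -0.137, -0.0], [-0.0, -0.0, -1.0]]
ft_force: [0.3, 0.3, -1.7]
grip_width: 0.0492
gripper_force: 31.3
```

Run:
```python
from h import *
d=dict(np.load('w6.npz'));b=masks(d['pixels'])['blue'];a=np.radians(-8.05);ux=np.array([-np.sin(a),np.cos(a)])
e=[(u,np.flatnonzero(b[140:185,u])[0]+139.5) for u in range(295,355,6)]
print('stand centre along',((cast(d,e,.0345)[:,:2]@ux)-.048).round(4))
g=d['pixels'].max(2);f=[(u,140+np.flatnonzero(b[140:185,u])[-1]+.5) for u in range(295,355,6)]
print('plate centre from edge at .049/.036',((cast(d,f,.049)[:,:2]@ux).mean()-.045),((cast(d,f,.036)[:,:2]@ux).mean()-.045))
```

```text
stand centre along [0.2176 0.2176 0.2176 0.2176 0.2176 0.2176 0.2176 0.2176 0.2176 0.2177]
plate centre from edge at .049/.036 0.22076049629393718 0.2175491954236537
```

Scaled: 0.0003 m / 0.4 = 0.0008.

>>> creep_tool(increments=[0, 0, 0.0008, 0, 0.044, 0, 0, 0, 0, 0.044])

```text
time_s: 6.25
position: [0.4922, 0.151, 0.044]
tool_rot: [[0.137, 0.991, -0.0], [0.991, -0.137, -0.0], [-0.0, -0.0, -1.0]]
ft_force: [-0.1, 0.3, -2.1]
grip_width: 0.0494
gripper_force: 31.3
```

>>> creep_tool(increments=[0, 0, 0.0005, 0, 0.044, 0, 0, 0, 0, 0.044])

```text
time_s: 6.45
position: [0.4922, 0.151, 0.0439]
tool_rot: [[0.137, 0.991, 0.0], [0.991, -0.137, -0.0], [-0.0, 0.0, -1.0]]
ft_force: [-1.0, -0.2, -0.3]
grip_width: 0.0495
gripper_force: 31.5
```

The plate has touched down (the force went from −2.1 to −0.3). I release gently, then rise.

Scaled: 0.0002 m / 0.4 = 0.0005.

>>> creep_tool(increments=[0, 0, 0.0005, 0, 0.05, 0, 0, 0, 0, 0.052, 0, 0, 0, 0, 0.056, 0, 0, 0, 0, 0.062, 0, 0, 0, 0, 0.066, 0, 0, 0, 0, 0.066])

```text
time_s: 7.05
position: [0.4922, 0.151, 0.0436]
tool_rot: [[0.137, 0.991, 0.0], [0.991, -0.137, 0.0], [0.0, 0.0, -1.0]]
ft_force: [-0.7, 0.1, 0.2]
grip_width: 0.0661
gripper_force: 0.0
```

>>> creep_tool(increments=[0, 0, -0.0125, 0, 0.066, 0, 0, -0.05, 0, 0.066, 0, 0, -0.075, 0, 0.066, 0, 0, -0.1, 0, 0.066, -0.05, 0, -0.05, 0, 0.066, -0.075, 0, 0, 0, 0.066, 0, 0, 0, 0, 0.066, 0, 0, 0, 0, 0.066])

```text
time_s: 7.85
position: [0.4853, 0.1013, 0.1589]
tool_rot: [[0.138, 0.99, 0.0], [0.99, -0.138, 0.0], [0.0, 0.0, -1.0]]
ft_force: [0.5, 0.3, -0.5]
grip_width: 0.0662
gripper_force: 0.0
```

```bash
python3 look.py w7
```

```text
(no output)
```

View pics/w7.png

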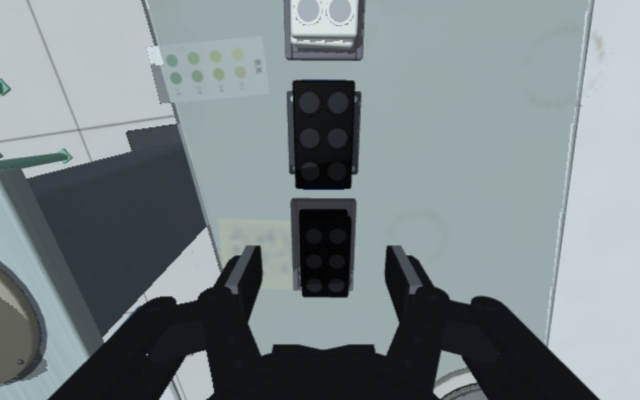

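The plate lies on the stand around (324,135), and the under plate is in its tray around (326,262). I'll measure both once more.

Run:
```python
from h import *
d=dict(np.load('w7.npz'))
for n,r,z in(('top',(290,78,360,192),.0475),('under',(296,206,356,300),.035)):
    b=wells(d['pixels'],r);b=b[np.argsort(-b[:,1])];P=cast(d,b[:,:2],z);print(n,len(b),b.round(1).tolist())
    if len(b)==6:
        P=np.array([P[i] for k in(0,2,4) for i in sorted((k,k+1),key=lambda i:-b[i,0])]);print(pose(P))
```

```text
top 5 [[335.8, 171.0, 232.0], [336.9, 137.7, 296.0], [309.4, 137.7, 296.0], [337.5, 102.2, 333.0], [309.0, 102.1, 332.0]]
under 6 [[335.6, 285.0, 138.0], [314.3, 284.9, 137.0], [335.9, 261.2, 157.0], [314.2, 261.0, 165.0], [336.6, 235.8, 174.0], [314.0, 235.7, 181.0]]
(array([0.4763528 , 0.02809763, 0.035     ]), np.float64(-8.212527367862476), np.float64(0.056399449290142165))
```

Run:
```python
from h import *
d=dict(np.load('w7.npz'));a=np.radians(-8.05);ux=np.array([-np.sin(a),np.cos(a)]);uy=np.array([np.cos(a),np.sin(a)])
P=cast(d,[[336.9,137.7],[309.4,137.7],[337.5,102.2],[309,102.1]],.0475)[:,:2]
v=P[2]+P[3]-P[0]-P[1];print('top',P[:2].mean(0),'along/lat',P[:2].mean(0)@ux,P[:2].mean(0)@uy,'yaw',np.degrees(np.arctan2(-v[0],v[1])))
for n,us,r in(('w2',range(305,345,5),(136,160)),('w3',range(290,355,8),(150,185)),('w7',range(308,345,5),(200,230))):
    d=dict(np.load(n+'.npz'));g=d['pixels'].max(2).astype(int)
    e=[(u,r[0]+np.flatnonzero(g[r[0]:r[1],u]<25)[0]-.5) for u in us];print(n,(cast(d,e,.036)[:,:2]@ux).round(4),[x[1] for x in e])
```

```text
top [0.49159453 0.15156651] along/lat 0.21891453743464734 0.46552551907245154 yaw -8.099924617508316
w2 [0.1442 0.1442 0.1442 0.1442 0.1442 0.1442 0.1442 0.1442] [np.float64(139.5), np.float64(139.5), np.float64(139.5), np.float64(139.5), np.float64(139.5), np.float64(139.5), np.float64(139.5), np.float64(139.5)]
w3 [0.1469 0.1469 0.1469 0.1469 0.1464 0.1464 0.1464 0.1464 0.1464] [np.float64(160.5), np.float64(160.5), np.float64(160.5), np.float64(160.5), np.float64(161.5), np.float64(161.5), np.float64(161.5), np.float64(161.5), np.float64(161.5)]
w7 [0.1506 0.1506 0.1506 0.1506 0.1506 0.1506 0.1506 0.1506] [np.float64(209.5), np.float64(209.5), np.float64(209.5), np.float64(209.5), np.float64(209.5), np.float64(209.5), np.float64(209.5), np.float64(209.5)]
```

```bash
python3 -c "
from rig import env
print(env.close_job())"
```

```text
the job is handed in; nothing more can be done
None
```

I slid the black top plate onto the blue stand and handed the job in at about 8 s. It lies flat, within about 1 mm of the stand's centre and 0.2° of its line. The under plate measured within about 1 mm of the top plate's start position, and nothing touched the white stack.

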